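# Fit the keyed spindle into the drive wheel of a kinetic sculpture

## Task

Plug the square aluminium hub insert fully home into the square pocket of the sculpture's wooden drive wheel and let go of it, then take the steel spindle from its stand, put it into the insert, turn it until its key slips into the keyway, and push it down against the spring until its collar sits on the insert. Finish while still gripping the spindle and holding it pressed fully home, so that I can do up the set screw. Leave the other things on the table where they are.

Things in the scene. Friction and masses are not known exactly. Their poses are not given: they have to be found in the camera images.
- pocket (a point): Centre of the mouth of the square pocket in the wheel's wooden boss, 66 mm above the table, level with the boss's top (80 x 80 mm); z up, x and y square to the pocket's sides, turning with the wheel. The pocket is 41.6 mm square, 30 mm deep, its rim bevelled 2.2 mm wide and 5 mm deep.
- drive: Drive unit, fixed: plywood base 300 x 210 x 12 mm; origin under the wheel's axis. On it lies the wooden drive wheel, a flat disc of 200 mm diameter with black rubber rim, top at 36 mm, with the square boss at its centre. Behind it (+x, 105 to 165 mm from the axis) a small worm gear motor, top at 83 mm, whose roller on the rim holds the wheel.
- wheel (a joint): Angle of the wheel about its vertical axis (rad, anticlockwise from above), relative to the drive unit. It turns only stiffly, with about 0.6 N m.
- thrust_pad (a joint): How far the brass thrust pad at the bottom of the pocket is pressed down (m, 0 to 0.007). The pad is 19 mm across, on the axis, its top 21 mm below the pocket's mouth when free; its spring starts at 4 N and grows by 1.4 N per mm.
- hub: Aluminium hub insert, starts upright on the table; 200 g. Origin: centre of its underside, z up. Square plug 40 x 40 mm, 20 mm high; above it a square head 52 x 52 mm, 26 mm high, to be gripped by its sides, which are parallel to x and y. It may be plugged in with any of its four sides forward. A dark set screw shows on the head's -x face.
- hub_seat (a point): On the insert's axis, level with the underside of its head (20 mm above the insert's origin); home, the head lies on the boss and this point meets the pocket's mouth.
- hub_mouth (a point): Centre of the bore's mouth on the insert's flat top, 46 mm above the insert's origin; axes as the insert's. The bore, 24 mm diameter, runs right through; one keyway 10 mm wide, out to 16.8 mm from the axis, lies on its +x side over the full height.
- spindle: Steel spindle, 420 g, starts upright in its stand. Origin: on the axis at the underside of its collar (42 mm diameter, 10 mm thick), z up. Below, a round shaft 22 mm in diameter. Home, the collar's underside lies on the insert's top. Keeping it home takes 11 N downward, its own weight of about 4 N included; let go, it springs back up by 4 to 5 mm.
- spindle_grip (a point): On the axis in the middle of the spindle's square tenon, 32.5 mm above the origin. The tenon is 24 x 24 mm, from 10 to 55 mm above the origin; its flats, to be gripped, are parallel to x and y. A red stripe on collar and tenon marks the +x side, where the key is.
- spindle_key (a point): Lower end of the key, 30 mm below the spindle's origin, 13 mm out on its +x side. The key is 8 mm wide, projects to 15.5 mm from the axis, reaches from 8 to 30 mm below the origin; its lower end is rounded. Out of line with the keyway it lands on the insert's top.
- spindle_end (a point): Lower end of the shaft, on the axis, 52 mm below the spindle's origin; its last 6 mm taper to 14 mm diameter. It is 22 mm inside the bore when the key reaches the insert's top and meets the thrust pad 5 mm before the collar is home.
- stand: Dark wooden stand, fixed, 80 x 80 x 60 mm with a 35 mm round hole 55 mm deep in its top; the spindle's collar rests on its top. Origin: centre of its underside.
- pencil: blue pencil, 175 mm long, 8 mm thick, lying on the table; bystander.
- screwdriver: red-handled screwdriver, 200 mm long, lying on the table; bystander.
- cutout: curved brown fibreboard cut-out, about 240 x 110 mm, 12 mm thick, lying flat; bystander.
- sanding_block: cork sanding block 112 x 67 x 32 mm; bystander.
- glue: white glue bottle with orange cap, 60 mm diameter, 170 mm tall, standing; bystander.
- clamp: F-clamp with red jaws and wooden handle, 300 mm long, lying flat, up to 35 mm high; bystander.
Things that resemble listed ones, but are neither listed nor needed, are in the scene too. Of the things that look like the hub, the largest one is meant.

How it is judged:
By the outcome, as a careful person would: the job done as asked, in the order asked, and still so for the second after the job is handed in, while the arm keeps its last pose, push and grip.
It also fails if it takes over 58 s, if anything falls off the work surface, if the arm or the gripper's body presses on something with over 40 N, if the wrist force passes 120 N, or if a joint passes its speed limit or range.

## Robot

A 6-joint arm with a two-finger parallel gripper is mounted at the origin on the work surface. World frame = base frame: x ahead of the robot, y to its left, z up, the work surface at z = 0. Lengths are in mm, angles in rad, forces in N, time in s.
With the tool pointing down it reaches from about 400 to 925 mm from the base axis. Payload 3.4 kg.
Tool frame: the origin (TCP) lies between the finger pads; the fingertips stand 8 mm ahead of it and the grasp point (between the pads) lies 11 mm behind it; z points along the fingers, y is the line along which they close (so a half turn about z gives the same grasp; the last joint's range is limited). The gripper opens to 85 mm and grips with 20 to 120 N. Pads are 22 mm wide; open, the fingers measure 114 mm over their backs; the gripper's body (76 mm by 85 mm) begins 54 mm behind the grasp point. The pads swing forward as they close: fully open they stand 13 mm farther back than shut.
Start: joints at [1.196, 0.307, 1.506, -0, 1.328, -0.073], TCP at [170.936, 549.01, 239.305] pointing down, gripper open.
Joint ranges: [-3.12, 3.12], [-1.05, 2.28], [0.14, 2.33], [-1.42, 4.57], [0.1, 2.73], [-2.68, 2.68]. Speed limits (rad/s): [2.57, 2.57, 3.14, 3.14, 3.14, 3.14].

## Interface

Orientations are given as a unit quaternion [w, x, y, z].
In Python, from workcell import status, read_camera, camera_params, order gives the robot as it stands.
- The arm moves only by the tool send_rows, never from a script. Its argument "steps" is a list that holds one entry, the list of rows, each a list of 5 numbers: the shift along the tool's x, y, z in cm, then the turn about the tool's z in degrees, then the closure, from 0 (fully open) to 1 (shut). A call has 1 to 8 rows; each row is the pose to reach, as a shift and turn from the pose commanded when the call began, along the tool's axes at that moment; what a row does not reach only later rows make up. A row lasts 1/10 s, in which the tool goes at most 50 mm and 8.59 degrees, less where a joint would pass 70% of its speed; a pose out of reach is approached as far as the arm can. A call with a gripper value outside its range is refused whole. The fingers move at their own pace and stop on an object; "force" is the grip in N (left out, the last holds). Time passes only in rows, so rows that repeat a pose let the fingers close. It gives the time, the measured TCP pose, the force, the opening and the grip force at its end, in the units of the state.
- status.observe(): the state, without advancing time (a new reading comes with each control period).
- read_camera(name): name is "side" or "top" or "wrist"; returns the picture (480x640x3 uint8, blue, green, red); there is no depth.
- camera_params(name): a dict with "camera_matrix" (3x3 intrinsics, pixels), "pose" (4x4, takes a point from camera to world coordinates); the wrist camera has in their place "tool_from_camera" (4x4, takes a point from camera to tool coordinates, whose origin is the TCP and whose axes are the flange's). Camera axes: x right, y up, looking along -z (the intrinsics and any distortion apply to the point x, -y, -z); pixel columns grow to the right and rows downward; lengths in mm; the calibration is good to about 2 mm. A picture is of the moment at which its call begins: read the wrist's pose just before it. camera_params takes no time and is no camera call.
- order.hand_in(): hands the job in; it is judged then, once.
The state is a dict: "clock": time; "joints": joint angles; "joint_vel": joint speeds; "joint_torque": joint torques, N m; "tcp_pos": TCP position; "orientation": TCP orientation; "contact_force": force on the tool from outside, world axes, zero at the start; "moment": the same for the moment, N m; "gripper_width": finger opening in mm; "gripper_force": force on a finger pad.
Only numpy, scipy, OpenCV 4.12 (cv2) and the standard library are available. Lean on these libraries where they do the work, as an engineer would, in place of code of your own. Each camera call takes 0.05 s, during which the arm holds its last target. There are 200 camera calls.

## Working session

There is one attempt and no reset: what is moved stays moved. The work goes in short steps, Python scripts to look and compute and a tool call to move; the robot and the scene stay as the last step left them, time stands still between calls to the robot, and variables do not carry over. Pictures are saved under pics/ and viewed, at most 11 in all, crops included, and the job is handed in when it is done.

Besides the shell and the picture viewer there is one more tool, called after "Request:" as name([rows], argument=value, ...), one row to a line, values as JSON. send_rows: Moves the arm, as the interface text tells. Its arguments: {"type":"object","properties":{"steps":{"type":"array","items":{"type":"array","items":{"type":"array","items":{"type":"number"}}}},"force":{"type":"number"}},"required":["steps"]}

```bash
mkdir -p pics; ls; python3 - <<'E'
from workcell import status, read_camera, camera_params, order
import cv2,numpy as np
np.set_printoptions(suppress=True,precision=4)
for n in ("top","side"):
    cv2.imwrite(f"pics/{n}0.png",read_camera(n))
for n in ("top","side","wrist"):
    print(camera_params(n))
print(status.observe())
E
```

```text
pics
{'camera_matrix': array([[473.9693,   0.    , 312.8181],
       [  0.    , 473.9693, 238.4689],
       [  0.    ,   0.    ,   1.    ]]), 'pose': array([[   0.0292,    0.9751,   -0.2199,  169.3358],
       [  -0.9996,    0.0296,   -0.0012,  -23.1864],
       [   0.0053,    0.2198,    0.9755, 1621.7641],
       [   0.    ,    0.    ,    0.    ,    1.    ]])}
{'camera_matrix': array([[530.4402,   0.    , 310.2562],
       [  0.    , 530.4402, 235.2549],
       [  0.    ,   0.    ,   1.    ]]), 'pose': array([[  -0.9977,    0.0554,   -0.0386,  449.0323],
       [  -0.0649,   -0.6301,    0.7738, 1140.3891],
       [   0.0185,    0.7745,    0.6323, 1034.3007],
       [   0.    ,    0.    ,    0.    ,    1.    ]])}
{'camera_matrix': array([[363.4845,   0.    , 316.2256],
       [  0.    , 363.4845, 243.2524],
       [  0.    ,   0.    ,   1.    ]]), 'tool_from_camera': array([[  -0.0006,    0.9493,    0.3145,   82.0048],
       [   1.    ,    0.0003,    0.0011,   -0.4285],
       [   0.001 ,    0.3145,   -0.9493, -135.1061],
       [   0.    ,    0.    ,    0.    ,    1.    ]])}
{'clock': 0.1, 'joints': array([ 1.1955,  0.3075,  1.5075,  0.    ,  1.3284, -0.0735]), 'joint_vel': array([-0.0002, -0.0023, -0.0037, -0.0004,  0.0013, -0.0014]), 'joint_torque': array([  0.0025, -45.8526, -25.261 ,  -0.0003,   0.0056,   0.    ]), 'tcp_pos': array([170.7066, 548.4588, 238.4796]), 'orientation': array([-0.0002,  0.1503,  0.9886, -0.0009]), 'contact_force': array([ 0.5045,  0.7262, -0.3828]), 'moment': array([-0.0114, -0.0173,  0.0245]), 'gripper_force': 0.0, 'gripper_width': 85.70605689528132}
```

View pics/top0.png

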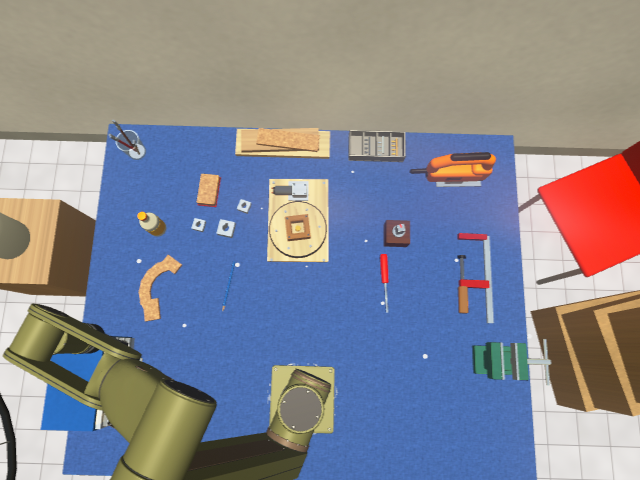

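View pics/side0.png

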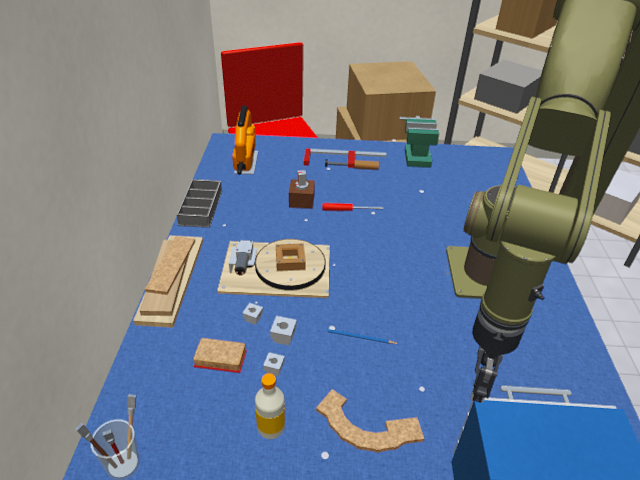

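Top view: robot at the bottom, hub look-alikes at (226,228) (largest), (198,225) and (244,206). The wheel boss is at (298,228) and the stand with the spindle at (397,232). In the side view the largest is at (283,329). Now a close crop to confirm.

```bash
cat > h.py <<'E'
from workcell import status, read_camera, camera_params, order
import cv2,numpy as np
from scipy.spatial.transform import Rotation as R
np.set_printoptions(suppress=True,precision=2)
def wristpose(s):
    q=s["orientation"]; T=np.eye(4); T[:3,:3]=R.from_quat([q[1],q[2],q[3],q[0]]).as_matrix(); T[:3,3]=s["tcp_pos"]
    return T@camera_params("wrist")["tool_from_camera"]
def cam(n,s=None):
    p=camera_params(n); return p["camera_matrix"], (wristpose(s) if n=="wrist" else p["pose"])
def onz(KP,uv,z):
    K,P=KP; d=np.linalg.inv(K)@[uv[0],uv[1],1]; d=P[:3,:3]@(d*[1,-1,-1])
    return P[:3,3]+d*(z-P[2,3])/d[2]
def proj(KP,X):
    K,P=KP; c=P[:3,:3].T@(np.asarray(X,float)-P[:3,3]); c=c*[1,-1,-1]; p=K@c; return p[:2]/p[2]
E
python3 - <<'E'
from h import *
a=cv2.imread("pics/top0.png");b=cv2.imread("pics/side0.png")
def c(im,u,v,w,h,s): return cv2.resize(im[v:v+h,u:u+w],None,fx=s,fy=s,interpolation=cv2.INTER_CUBIC)
A=np.hstack([c(a,185,195,70,50,5),c(a,268,200,60,50,5),c(a,381,215,30,50,5)])
B=np.hstack([c(b,235,295,70,80,4),c(b,260,235,70,80,4),c(b,285,165,60,80,4)])
M=np.zeros((A.shape[0]+B.shape[0],800,3),np.uint8);M[:250,:A.shape[1]]=A;M[250:,:B.shape[1]]=B
cv2.imwrite("pics/m.png",M)
E
```

```text
(no output)
```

View pics/m.png

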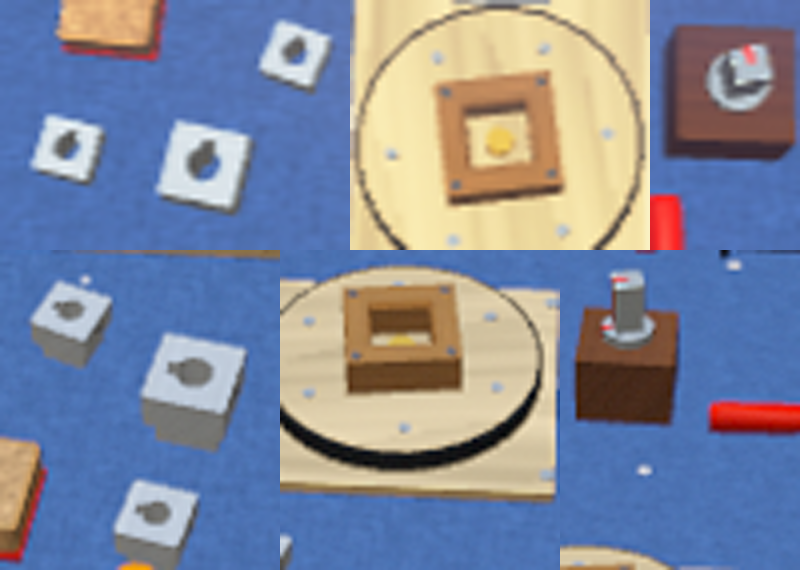

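Crop: the largest hub's top centre is at about (225.7,228) with its keyway roughly up-left. The boss centre is at about (297.7,227.2), and the tenon top at (401,226.6) with its red stripe towards +x.

```bash
python3 - <<'E'
from h import *
T=cam("top");S=cam("side")
f=lambda x,y:(185+x/5-.4,195+y/5-.4)
def sq(p,z,KP):
    P=np.array([onz(KP,q,z) for q in p]);e=P-np.roll(P,1,0)
    a=[np.degrees(np.arctan2(v[1],v[0]))%90 for v in e]
    print(P.mean(0),np.linalg.norm(e,axis=1),a)
sq([f(173,120),f(250,135),f(237,212),f(158,195)],46,T)
g=lambda x,y:(268+(x-350)/5-.4,200+y/5-.4)
sq([g(435,85),g(550,70),g(562,187),g(447,203)],66,T)
k=lambda x,y:(381+(x-650)/5-.4,215+y/5-.4)
print(onz(T,k(749,58),115),onz(T,k(738,82),70))
s1=lambda x,y:(235+x/4-.4,295+(y-250)/4-.4)
sq([s1(165,333),s1(245,348),s1(225,410),s1(142,393)],46,S)
s2=lambda x,y:(260+(x-280)/4-.4,235+(y-250)/4-.4)
sq([s2(345,291),s2(455,285),s2(462,354),s2(346,365)],66,S)
s3=lambda x,y:(285+(x-560)/4-.4,165+(y-250)/4-.4)
print(onz(S,s3(627,278),115),onz(S,s3(628,326),70))
s=status.observe();W=cam("wrist",s);print(W[1][:3,3], -W[1][:3,2])
E
```

```text
[553.31 278.56  46.  ] [53.57 54.31 54.67 55.58] [np.float64(83.15999512327568), np.float64(80.43719693773741), np.float64(84.43528407498604), np.float64(79.37797411398842)]
[558.93  32.39  66.  ] [82.66 78.88 82.14 78.08] [np.float64(8.019040934933686), np.float64(9.463952166953135), np.float64(7.455679293597882), np.float64(9.863567758883946)]
[ 558.94 -307.36  115.  ] [ 553.65 -308.23   70.  ]
[552.86 281.03  46.  ] [49.8  51.2  50.56 51.89] [np.float64(80.45908573999127), np.float64(80.73144808379962), np.float64(81.23223919063048), np.float64(79.89848013866857)]
[558.77  37.18  66.  ] [77.5  77.89 73.11 79.42] [np.float64(7.097172803971759), np.float64(9.814359700613664), np.float64(8.04332018503979), np.float64(12.946735956964876)]
[ 554.71 -304.83  115.  ] [ 553.41 -303.3    70.  ]
[ 92.37 572.65 373.6 ] [ 0.3  -0.1  -0.95]
```

Request:
send_rows([
  [[-5, -1.6, 0, 0, 0], [-10, -3.2, 0, -2, 0], [-15, -4.8, 0, -4, 0], [-20, -6.4, 0, -6, 0], [-25, -8, 0, -8.3, 0], [-30, -9.6, 0, -8.3, 0], [-34.5, -11.1, 2, -8.3, 0], [-39, -12.6, 4, -8.3, 0]],
])

```text
clock: 0.9
tcp_pos: [495.1, 320.8, 205.8]
orientation: [0.001, 0.079, 0.997, 0.001]
contact_force: [0.4, 0.0, -0.3]
gripper_width: 85.5
gripper_force: 0.0
```

```bash
python3 - <<'E'
from h import *
s=status.observe();print(s["clock"],s["tcp_pos"],s["orientation"],s["joints"],s["contact_force"])
E
```

```text
0.9 [495.1  320.79 205.85] [0.   0.08 1.   0.  ] [ 0.5   0.35  1.52  0.    1.26 -0.91] [ 0.37  0.01 -0.29]
```

Request:
send_rows([
  [[-3, -1.5, 1.2, 0, 0], [-5.1, -2.5, 2.4, 0, 0], [-5.1, -2.5, 2.4, 0, 0], [-5.1, -2.5, 2.4, 0, 0]],
])

```text
clock: 1.3
tcp_pos: [539.0, 288.9, 180.8]
orientation: [-0.001, 0.079, 0.997, -0.0]
contact_force: [0.2, -0.1, -0.0]
gripper_width: 85.1
gripper_force: 0.0
```

```bash
python3 - <<'E'
from h import *
s=status.observe();im=read_camera("wrist");np.save("w1.npy",s);cv2.imwrite("pics/w1.png",im)
print(s["clock"],s["tcp_pos"],s["orientation"],s["joints"])
print(proj(cam("wrist",s),[553,280,46]))
E
```

```text
1.3 [539.03 288.91 180.76] [-0.    0.08  1.   -0.  ] [ 0.42  0.41  1.51  0.    1.23 -0.99]
[308.71 253.13]
```

View pics/w1.png

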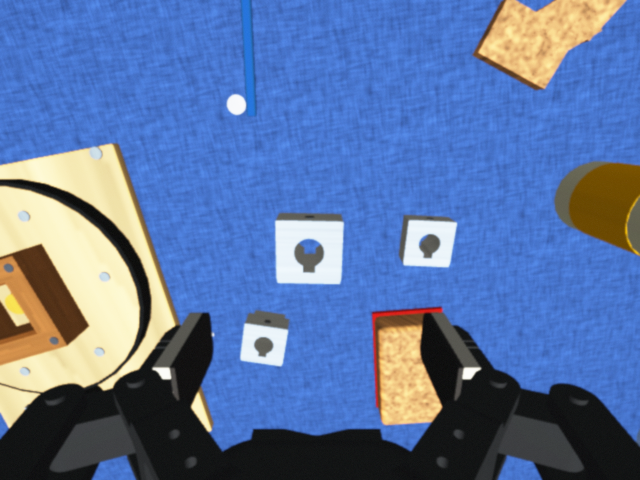

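Wrist view: the hub's top face has corners (275,219), (343,218), (342,284) and (277,283), and its sides line up with the gripper. The set screw is on the far side and the keyway points down in the image (world +x).

```bash
python3 - <<'E'
from h import *
s=np.load("w1.npy",allow_pickle=True).item();W=cam("wrist",s)
P=np.array([onz(W,q,46) for q in [(275.5,219.5),(343,219),(342,284),(277,283.5)]]);e=P-np.roll(P,1,0)
print(P.mean(0),np.linalg.norm(e,axis=1),[np.degrees(np.arctan2(v[1],v[0]))%90 for v in e])
x=R.from_quat(np.roll(s["orientation"],-1)).as_matrix();print(x)
s=status.observe();print(s["clock"],s["tcp_pos"])
E
```

```text
[552.51 280.61  46.  ] [53.54 51.67 54.36 52.77] [np.float64(80.18905759977687), np.float64(81.35303231478031), np.float64(81.3517363969982), np.float64(80.45430479265832)]
[[-0.99  0.16 -0.  ]
 [ 0.16  0.99 -0.  ]
 [ 0.   -0.   -1.  ]]
1.35 [538.75 289.57 181.38]
```

Request:
send_rows([
  [[-1.5, -0.7, 2, 0, 0], [-1.5, -0.7, 6, 0, 0], [-1.5, -0.7, 10, 0, 0], [-1.5, -0.7, 13, 0, 0], [-1.5, -0.7, 15.4, 0, 0], [-1.5, -0.7, 15.4, 0, 0], [-1.5, -0.7, 15.4, 0, 0]],
])

```text
clock: 2.05
tcp_pos: [552.7, 281.2, 28.3]
orientation: [-0.0, 0.078, 0.997, 0.0]
contact_force: [-0.2, 0.9, 0.0]
gripper_width: 85.3
gripper_force: 0.0
```

Request:
send_rows([
  [[0, 0, 0, 0, 0.5], [0, 0, 0, 0, 0.5], [0, 0, 0, 0, 0.5], [0, 0, 0, 0, 0.5], [0, 0, 0, 0, 0.5], [0, 0, 0, 0, 0.5]],
], force=40)

```text
clock: 2.65
tcp_pos: [554.4, 280.7, 29.6]
orientation: [0.001, 0.079, 0.997, 0.001]
contact_force: [-0.2, -0.6, 5.9]
gripper_width: 51.3
gripper_force: 42.8
```

Request:
send_rows([
  [[0, 0, -2, 0, 0.5], [0, 0, -6, 0, 0.5], [0, 0, -11, 0, 0.5], [-0.5, -3, -15, -4, 0.5], [-1, -6, -17, -9, 0.5], [-1.8, -10, -17, -14, 0.5], [-2.4, -13.9, -17, -17.8, 0.5], [-2.4, -13.9, -17, -17.8, 0.5]],
])

```text
clock: 3.45
tcp_pos: [554.6, 134.4, 198.3]
orientation: [-0.0, -0.075, 0.997, -0.001]
contact_force: [0.1, 0.4, -1.8]
gripper_width: 51.1
gripper_force: 42.5
```

```bash
python3 - <<'E'
from h import *
read_camera("side");read_camera("side")
s=status.observe();im=read_camera("wrist");np.save("w2.npy",s);cv2.imwrite("pics/w2.png",im)
print(s["clock"],s["tcp_pos"],s["orientation"],s["joints"],s["gripper_width"],s["gripper_force"],s["contact_force"])
print(proj(cam("wrist",s),[559,35,66]))
E
```

```text
3.55 [555.02 138.12 198.02] [ 0.   -0.08  1.    0.  ] [ 0.17  0.34  1.57  0.    1.23 -1.55] 51.21345736778694 42.484973073005676 [ 0.11  0.27 -1.13]
[181.15 220.93]
```

View pics/w2.png

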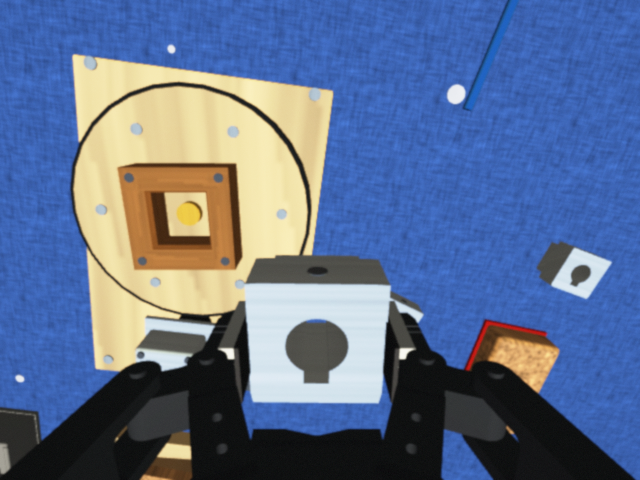

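Wrist view: the hub is held square in the fingers. The boss is at about (182,217), and I need an enlarged crop for its corners.

```bash
python3 - <<'E'
import cv2
im=cv2.imread("pics/w2.png")[150:285,105:255];cv2.imwrite("pics/c2.png",cv2.resize(im,None,fx=4,fy=4,interpolation=cv2.INTER_CUBIC))
E
```

```text
(no output)
```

View pics/c2.png

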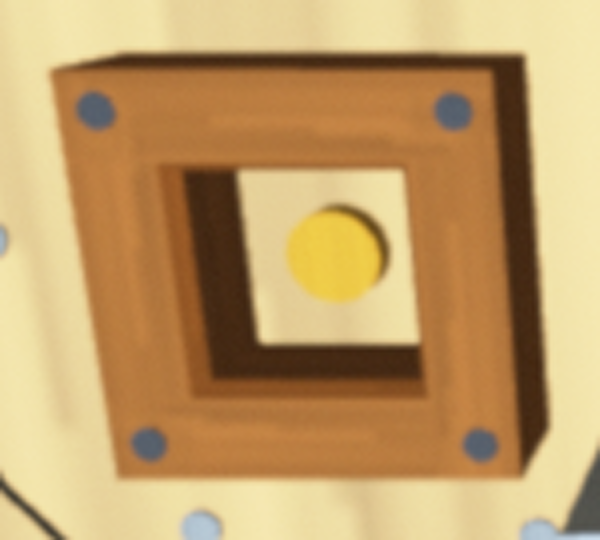

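Crop: the boss's top corners are (50,70), (493,70), (523,476) and (118,476) at 4x. The pocket mouth's are (158,165), (404,167), (428,398) and (193,398).

```bash
python3 - <<'E'
from h import *
s=np.load("w2.npy",allow_pickle=True).item();W=cam("wrist",s)
x=R.from_quat(np.roll(s["orientation"],-1)).as_matrix()
c=lambda a,b:(105+a/4-.4,150+b/4-.4)
def sq(p,z):
    P=np.array([onz(W,q,z) for q in p]);e=P-np.roll(P,1,0)
    print(P.mean(0),np.linalg.norm(e,axis=1),[np.degrees(np.arctan2(v[1],v[0]))%90 for v in e]); return P.mean(0)
a=sq([c(50,70),c(493,70),c(523,476),c(118,476)],66)
b=sq([c(158,165),c(404,167),c(428,398),c(193,398)],66)
print(onz(W,c(334,256),45))
h=sq([(245.5,284),(391,286),(383,402),(250,402)],s["tcp_pos"][2]+17)
print("hub in tool",x.T@(h-s["tcp_pos"]));print(x[:,:2], np.degrees(np.arctan2(x[1,1],x[0,1])))
d=(a+b)/2-h; print(x.T@d, x.T@((a+b)/2-s["tcp_pos"]))
E
```

```text
[558.64  33.27  66.  ] [79.25 80.2  79.23 80.26] [np.float64(8.465801557747056), np.float64(8.596428559932846), np.float64(8.510828455487967), np.float64(8.605299601125225)]
[559.22  33.11  66.  ] [45.59 45.42 45.21 45.74] [np.float64(8.62251514896991), np.float64(8.129577715021455), np.float64(9.028473143384717), np.float64(8.60346728492344)]
[558.66  33.23  45.  ]
[553.24 138.29 215.02] [51.67 51.76 50.86 53.21] [np.float64(7.085120493834779), np.float64(7.7445191780223155), np.float64(8.694026537981841), np.float64(8.619876324905889)]
hub in tool [  1.72   0.45 -17.  ]
[[-0.99 -0.15]
 [-0.15  0.99]
 [-0.    0.  ]] 98.62915104140964
[  10.21 -104.85  148.95] [  11.93 -104.4   131.95]
```

Request:
send_rows([
  [[0.3, -3, 2, 0, 0.5], [0.6, -6, 4, 0, 0.5], [0.9, -9, 6, 0, 0.5], [1, -10.5, 8, 0, 0.5], [1, -10.5, 9, 0, 0.5], [1, -10.5, 9, 0, 0.5], [1, -10.5, 9, 0, 0.5]],
])

```text
clock: 4.3
tcp_pos: [561.8, 35.2, 107.8]
orientation: [0.0, -0.077, 0.997, 0.0]
contact_force: [-0.5, 0.4, -1.4]
gripper_width: 51.2
gripper_force: 42.5
```

```bash
python3 - <<'E'
from h import *
read_camera("side");read_camera("side")
s=status.observe()
x=R.from_quat(np.roll(s["orientation"],-1)).as_matrix()
print(s["clock"],s["tcp_pos"],s["contact_force"],x.T@(np.array([558.8,33.2,66])-s["tcp_pos"])-[1.72,.45,0],np.degrees(np.arctan2(x[1,1],x[0,1])))
E
```

```text
4.4 [562.29  35.01 108.54] [-0.3   0.7  -1.63] [ 2.1  -1.7  42.54] 98.89514824262552
```

Request:
send_rows([
  [[0.1, -0.1, 0, 0, 0.5], [0.2, -0.17, 0, 0, 0.5], [0.2, -0.17, 0, 0, 0.5], [0.2, -0.17, 0.5, 0, 0.5], [0.2, -0.17, 1, 0, 0.5], [0.2, -0.17, 1, 0, 0.5]],
])

```text
clock: 5.0
tcp_pos: [558.9, 31.7, 96.6]
orientation: [-0.001, -0.077, 0.997, 0.0]
contact_force: [-0.9, 0.6, -1.6]
gripper_width: 51.3
gripper_force: 42.5
```

```bash
cat > st.py <<'E'
from h import *
import sys
t=np.array(eval(sys.argv[1])); o=np.array(eval(sys.argv[2]))
read_camera("side");s=status.observe()
x=R.from_quat(np.roll(s["orientation"],-1)).as_matrix()
print(s["clock"],s["tcp_pos"],s["contact_force"],s["gripper_width"],x.T@(t-s["tcp_pos"])-o,np.degrees(np.arctan2(x[1,1],x[0,1])),s["joints"],s["moment"])
E
python3 st.py [558.8,33.2,66] [1.72,.45,0]
```

```text
5.05 [559.12  31.69  96.85] [ 0.64  0.46 -1.73] 50.843055357414414 [-1.68  1.09 30.86] 98.79815203539343 [-0.02  0.43  1.72  0.    0.99 -1.74] [ 0.    0.01 -0.02]
```

Request:
send_rows([
  [[0, 0, 0, 0, 0.5], [0, 0, 0, 0, 0.5], [0, 0, 0, 0, 0.5]],
])

```text
clock: 5.35
tcp_pos: [559.9, 31.7, 97.7]
orientation: [0.0, -0.077, 0.997, -0.0]
contact_force: [-0.6, -0.5, -1.7]
gripper_width: 51.0
gripper_force: 42.6
```

```bash
for i in 1 2 3; do python3 st.py [558.8,33.2,66] [1.72,.45,0]; done; python3 - <<'E'
from h import *
s=status.observe();im=read_camera("wrist");np.save("w3.npy",s);cv2.imwrite("pics/w3.png",im[150:480,100:540])
E
```

```text
5.4 [559.84  31.71  97.7 ] [ 0.52 -0.17 -1.73] 51.11208522645222 [-0.91  1.18 31.7 ] 98.80689469767728 [-0.02  0.43  1.72 -0.    0.99 -1.74] [ 0.   -0.04  0.  ]
5.45 [559.85  31.73  97.7 ] [ 0.43 -1.31 -1.46] 50.67847489977664 [-0.9   1.16 31.7 ] 98.80940543669188 [-0.02  0.43  1.72 -0.    0.99 -1.74] [ 0.01 -0.04 -0.05]
5.5 [559.76  31.73  97.67] [ 0.18  0.92 -1.42] 51.19757616572289 [-0.99  1.15 31.67] 98.80748061155587 [-0.02  0.43  1.72 -0.    0.99 -1.74] [ 0.01 -0.04 -0.  ]
```

View pics/w3.png

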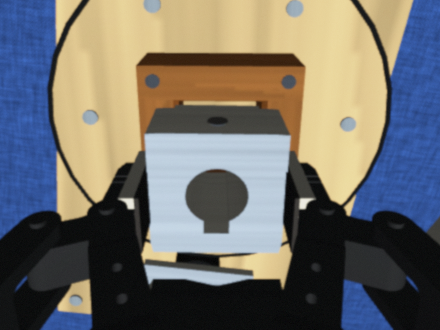

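Wrist crop: the hub hovers over the pocket. The boss's far edge runs from (138,68) to (304,66), and the hub's far top edge from (147,134) to (290,134).

```bash
python3 - <<'E'
from h import *
s=np.load("w3.npy",allow_pickle=True).item();W=cam("wrist",s)
x=R.from_quat(np.roll(s["orientation"],-1)).as_matrix()
t=lambda u,v,z:(x.T@(onz(W,(100+u,150+v),z)-s["tcp_pos"]))[:2]
print("boss far",t(138,67,66),t(304,67,66)," ctr x = -40")
z=s["tcp_pos"][2]+17
print("hub",t(147,134,z),t(290,134,z),t(284,249,z),t(153,252,z))
E
```

```text
boss far [ 39.96 -36.93] [39.93 41.41]  ctr x = -40
hub [ 27.74 -24.57] [27.74 26.26] [-22.42  27.03] [-23.91 -25.29]
```

Request:
send_rows([
  [[-0.14, 0.12, 0, 0, 0.5], [-0.14, 0.12, 0, 0, 0.5], [-0.14, 0.12, 0, 0, 0.5], [-0.14, 0.12, 0.3, 0, 0.5], [-0.14, 0.12, 0.6, 0, 0.5], [-0.14, 0.12, 0.8, 0, 0.5], [-0.14, 0.12, 0.8, 0, 0.5], [-0.14, 0.12, 0.8, 0, 0.5]],
])

```text
clock: 6.35
tcp_pos: [560.8, 33.1, 89.4]
orientation: [-0.0, -0.077, 0.997, 0.0]
contact_force: [-0.9, -1.0, -2.0]
gripper_width: 51.3
gripper_force: 42.5
```

```bash
python3 st.py [558.8,33.2,66] [1.72,.45,0]
```

```text
6.4 [560.89  33.12  89.53] [-0.33  0.74 -1.67] 51.223455839301465 [ 0.33 -0.05 23.53] 98.80792800343255 [-0.02  0.44  1.72 -0.    0.98 -1.74] [-0.01  0.02 -0.02]
```

No contact yet; continue down gently.

Request:
send_rows([
  [[0, 0, 0.2, 0, 0.5], [0, 0, 0.4, 0, 0.5], [0, 0, 0.6, 0, 0.5], [0, 0, 0.8, 0, 0.5], [0, 0, 0.8, 0, 0.5]],
])

```text
clock: 6.9
tcp_pos: [560.6, 33.1, 81.2]
orientation: [-0.0, -0.077, 0.997, 0.0]
contact_force: [0.3, -1.0, -2.0]
gripper_width: 51.6
gripper_force: 42.5
```

```bash
python3 st.py [558.8,33.2,66] [1.72,.45,0]
```

```text
6.95 [560.72  33.13  81.34] [-0.43  0.08 -1.72] 51.50521334872206 [ 0.16 -0.09 15.34] 98.81104783150352 [-0.02  0.45  1.73 -0.    0.96 -1.74] [0.02 0.03 0.02]
```

Request:
send_rows([
  [[0, 0, 0.2, 0, 0.5], [0, 0, 0.4, 0, 0.5], [0, 0, 0.6, 0, 0.5], [0, 0, 0.8, 0, 0.5], [0, 0, 0.9, 0, 0.5], [0, 0, 0.9, 0, 0.5]],
])

```text
clock: 7.55
tcp_pos: [561.0, 33.2, 75.6]
orientation: [0.001, -0.077, 0.997, -0.0]
contact_force: [-6.6, -0.9, 21.0]
gripper_width: 51.7
gripper_force: 45.1
```

```bash
python3 st.py [558.8,33.2,66] [1.72,.45,0]
```

```text
7.6 [560.94  33.12  75.58] [-5.22 -0.75 21.09] 51.41561441500601 [ 0.4  -0.04  9.57] 98.80512980662176 [-0.02  0.46  1.74  0.    0.94 -1.74] [0.33 1.08 0.02]
```

Request:
send_rows([
  [[0, 0, -0.2, 0, 0.5], [0, 0, -0.3, 0, 0.5], [0, 0, -0.3, 0, 0], [0, 0, -0.3, 0, 0], [0, 0, -0.3, 0, 0], [0, 0, -0.3, 0, 0], [0, 0, -0.3, 0, 0]],
])

```text
clock: 8.3
tcp_pos: [560.9, 33.1, 75.4]
orientation: [-0.0, -0.077, 0.997, 0.0]
contact_force: [0.6, 0.2, -0.6]
gripper_width: 85.5
gripper_force: 0.0
```

Request:
send_rows([
  [[0, 0, -3, 0, 0], [0, 0, -7, 0, 0], [0, 0, -11, 0, 0], [0, 0, -13, 0, 0], [0, 0, -13, 0, 0], [0, 0, -13, 0, 0], [0, 0, -13, 0, 0]],
])

```text
clock: 9.0
tcp_pos: [559.6, 33.1, 203.9]
orientation: [-0.002, -0.077, 0.997, 0.0]
contact_force: [-0.8, 0.4, -0.3]
gripper_width: 85.0
gripper_force: 0.0
```

```bash
python3 - <<'E'
from h import *
read_camera("side")
s=status.observe();im=read_camera("wrist");np.save("w4.npy",s)
print(s["clock"],s["tcp_pos"],s["joints"],s["gripper_width"])
u,v=proj(cam("wrist",s),[558.8,33.2,92]).astype(int);print(u,v)
im=im[v-100:v+100,u-100:u+100];print(v-100,u-100)
t=read_camera("top");t=t[210:250,380:420]
A=cv2.resize(im,(600,600),interpolation=cv2.INTER_CUBIC)
cv2.imwrite("pics/w4.png",A)
E
```

```text
9.05 [559.59  33.14 203.73] [-0.02  0.32  1.59 -0.    1.24 -1.74] 85.65517321417687
316 243
143 216
```

View pics/w4.png

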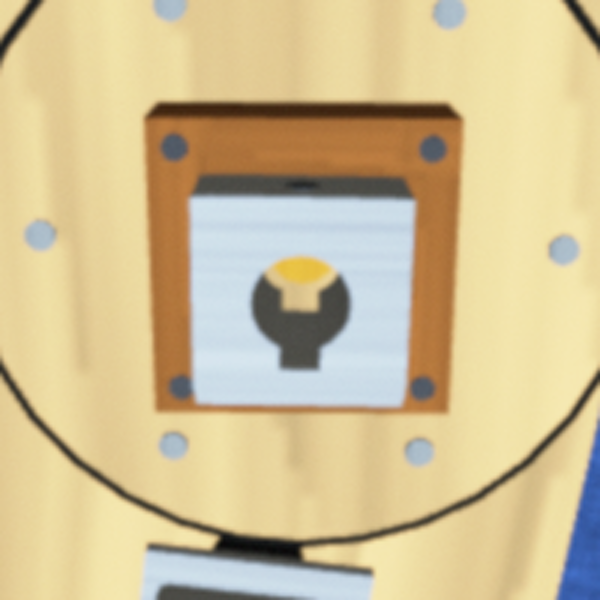

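The hub is seated in the boss. Its top corners are (190,196), (415,196), (407,407) and (194,404) at 3x, with the bore centre at (301,304) and the keyway pointing down (world +x side).

```bash
python3 - <<'E'
from h import *
s=np.load("w4.npy",allow_pickle=True).item();W=cam("wrist",s)
c=lambda a,b:(216+a/3-.33,143+b/3-.33)
P=np.array([onz(W,c(*q),92) for q in [(190,196),(415,196),(407,407),(194,404)]]);e=P-np.roll(P,1,0)
print(P.mean(0),np.linalg.norm(e,axis=1),[np.degrees(np.arctan2(v[1],v[0]))%90 for v in e])
b=onz(W,c(301,304),92);k=onz(W,c(300,369),92);print(b,k-b)
x=R.from_quat(np.roll(s["orientation"],-1)).as_matrix();print(np.degrees(np.arctan2(x[1,1],x[0,1])),x.T@(np.array([555,-306,115])-s["tcp_pos"]))
E
```

```text
[559.36  33.02  92.  ] [52.18 52.   52.97 52.42] [np.float64(8.027470278879605), np.float64(8.775589637875328), np.float64(8.488475841514452), np.float64(7.90547467064799)]
[559.37  32.9   92.  ] [16.49  2.29  0.  ]
98.80537455900364 [  56.13 -334.5    88.73]
```

Request:
send_rows([
  [[0.7, -4, 0, 0, 0], [1.5, -8.5, 0, 0, 0], [2.3, -13, 0, 0, 0], [3.1, -17.5, 0, 0, 0], [3.9, -22, 0, 0, 0], [4.7, -26.5, 0, 0, 0], [5.4, -31, 0, 0, 0], [5.6, -33, 0, 0, 0]],
])

```text
clock: 9.95
tcp_pos: [555.5, -305.6, 204.3]
orientation: [-0.001, -0.075, 0.997, -0.0]
contact_force: [0.9, -0.1, -0.1]
gripper_width: 85.1
gripper_force: 0.0
```

Request:
send_rows([
  [[0, 0, 0, 0, 0], [0, 0, 0, 0, 0], [0, 0, 0, 0, 0], [0, 0, 0, 0, 0]],
])

```text
clock: 10.35
tcp_pos: [556.1, -299.7, 205.5]
orientation: [-0.0, -0.078, 0.997, 0.0]
contact_force: [0.4, -0.4, -0.4]
gripper_width: 85.3
gripper_force: 0.0
```

```bash
python3 - <<'E'
from h import *
s=status.observe();im=read_camera("wrist");np.save("w5.npy",s)
print(s["clock"],s["tcp_pos"],s["joints"],s["gripper_width"])
u,v=proj(cam("wrist",s),[554,-305.5,92]).astype(int);print(u,v);u=max(u,100);v=max(v,100)
im=im[v-100:v+100,u-100:u+100];print(u-100,v-100)
cv2.imwrite("pics/w5.png",cv2.resize(im,(600,600),interpolation=cv2.INTER_CUBIC))
E
```

```text
10.35 [ 556.13 -299.66  205.51] [-0.56  0.41  1.43  0.    1.3  -2.29] 85.25583209205553
308 239
208 139
```

View pics/w5.png

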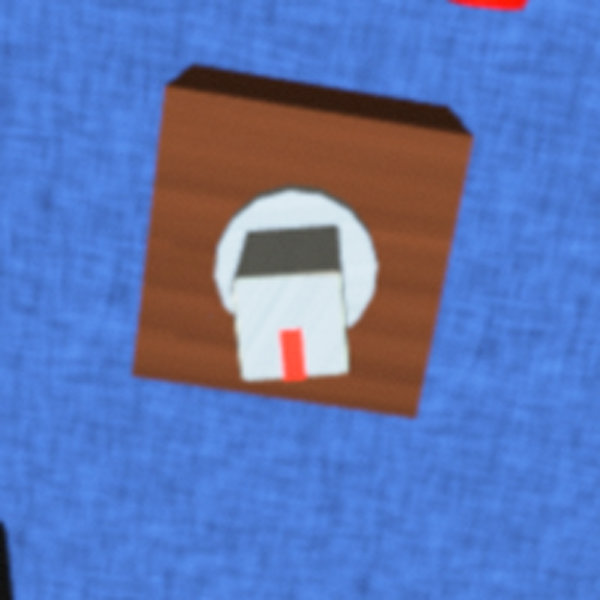

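Crop: the tenon top corners are (234,276), (342,270), (349,374) and (242,381), with the stripe facing down (world +x). The collar centre is at (296,270).

```bash
python3 - <<'E'
from h import *
s=np.load("w5.npy",allow_pickle=True).item();W=cam("wrist",s)
c=lambda a,b:(208+a/3-.33,139+b/3-.33)
P=np.array([onz(W,c(*q),115) for q in [(234,276),(342,270),(349,374),(242,381)]]);e=P-np.roll(P,1,0)
print(P.mean(0),np.linalg.norm(e,axis=1),[np.degrees(np.arctan2(v[1],v[0]))%90 for v in e])
print(onz(W,c(296,270),70), onz(W,c(293,380),115)-P.mean(0))
x=R.from_quat(np.roll(s["orientation"],-1)).as_matrix();print(x,np.degrees(np.arctan2(x[1,1],x[0,1])),x.T@(P.mean(0)-s["tcp_pos"]))
E
```

```text
[ 552.71 -307.72  115.  ] [24.35 23.3  24.05 23.85] [np.float64(11.560428787702932), np.float64(12.190382581375161), np.float64(12.853902370863368), np.float64(12.902444812467053)]
[ 552.89 -307.94   70.  ] [12.5   2.11  0.  ]
[[-0.99 -0.16 -0.  ]
 [-0.16  0.99  0.  ]
 [ 0.    0.   -1.  ]] 98.91686034286246 [ 4.6 -7.5 90.5]
```

Request:
send_rows([
  [[0.46, -0.75, 1, -3.5, 0], [0.46, -0.75, 5, -3.5, 0], [0.46, -0.75, 9, -3.5, 0], [0.46, -0.75, 11.5, -3.5, 0], [0.46, -0.75, 12.1, -3.5, 0], [0.46, -0.75, 12.1, -3.5, 0], [0.46, -0.75, 12.1, -3.5, 0], [0.46, -0.75, 12.1, -3.5, 0]],
])

```text
clock: 11.2
tcp_pos: [554.1, -310.3, 86.7]
orientation: [0.002, -0.107, 0.994, -0.001]
contact_force: [0.5, 0.6, -0.3]
gripper_width: 85.2
gripper_force: 0.0
```

```bash
python3 st.py [552.8,-307.8,84] [0,0,0]
```

```text
11.25 [ 553.94 -310.31   86.58] [-0.39  0.2   1.76] 84.93711948976993 [0.59 2.7  2.57] 102.31857290688104 [-0.58  0.53  1.56  0.    1.05 -2.36] [-0.04 -0.01 -0.04]
```

Request:
send_rows([
  [[0.05, 0.2, 0.2, 0, 0], [0.05, 0.2, 0.2, 0, 0], [0.05, 0.2, 0.2, 0, 0], [0.05, 0.2, 0.2, 0, 0]],
])

```text
clock: 11.65
tcp_pos: [551.8, -307.9, 82.7]
orientation: [0.0, -0.107, 0.994, -0.0]
contact_force: [0.5, -0.0, -0.8]
gripper_width: 85.7
gripper_force: 0.0
```

```bash
python3 st.py [552.8,-307.8,84] [0,0,0]
```

```text
11.7 [ 551.78 -307.86   82.66] [-0.3  -0.   -0.57] 85.23490975377688 [-1.01 -0.16 -1.34] 102.30585836441635 [-0.58  0.53  1.57 -0.    1.04 -2.36] [ 0.03 -0.06  0.04]
```

Request:
send_rows([
  [[-0.1, 0, -0.1, 0, 0.3], [-0.1, 0, -0.1, 0, 0.6], [-0.1, 0, -0.1, 0, 0.9], [-0.1, 0, -0.1, 0, 0.9], [-0.1, 0, -0.1, 0, 0.9], [-0.1, 0, -0.1, 0, 0.9], [-0.1, 0, -0.1, 0, 0.9], [-0.1, 0, -0.1, 0, 0.9]],
], force=80)

```text
clock: 12.5
tcp_pos: [552.9, -307.8, 83.7]
orientation: [0.0, -0.107, 0.994, -0.0]
contact_force: [-0.6, -1.8, 1.4]
gripper_width: 22.9
gripper_force: 78.5
```

```bash
python3 st.py [552.8,-307.8,84] [0,0,0]
```

```text
12.55 [ 552.81 -307.8    83.71] [ 0.07 -0.87  0.98] 23.201589258806326 [ 0.01  0.01 -0.29] 102.30844634545474 [-0.57  0.53  1.57 -0.    1.04 -2.36] [-0.1   0.14 -0.04]
```

Request:
send_rows([
  [[0, 0, -1, 0, 0.9], [0, 0, -3, 0, 0.9], [0, 0, -6, 0, 0.9], [0, 0, -9, 0, 0.9], [0, 0, -12, 0, 0.9], [0, 0, -12, 0, 0.9], [0, 0, -12, 0, 0.9]],
])

```text
clock: 13.25
tcp_pos: [552.5, -307.3, 203.6]
orientation: [0.0, -0.107, 0.994, -0.0]
contact_force: [-0.7, 0.4, -4.6]
gripper_width: 23.1
gripper_force: 78.9
```

Request:
send_rows([
  [[-0.7, 3, 0, 0, 0.9], [-1.7, 7, 0, 0, 0.9], [-2.7, 11.5, 0, 1, 0.9], [-3.8, 16, 0, 2, 0.9], [-4.8, 20.5, 0, 3, 0.9], [-5.8, 24.5, 0, 3.9, 0.9], [-6.7, 28, 0, 3.9, 0.9], [-7.4, 31, 0, 3.9, 0.9]],
])

```text
clock: 14.05
tcp_pos: [556.8, 13.4, 201.0]
orientation: [-0.003, -0.074, 0.997, 0.001]
contact_force: [0.8, -0.0, -3.8]
gripper_width: 23.0
gripper_force: 79.4
```

Request:
send_rows([
  [[0, 0, 0, 0, 0.9], [0, 0, 0, 0, 0.9], [0, 0, 0, 0, 0.9], [0, 0, 0, 0, 0.9], [0, 0, 0, 0, 0.9]],
])

```text
clock: 14.55
tcp_pos: [558.8, 10.0, 203.3]
orientation: [-0.0, -0.073, 0.997, -0.0]
contact_force: [-0.2, 0.1, -4.3]
gripper_width: 23.0
gripper_force: 79.7
```

```bash
python3 st.py [559.3,33,116] [0,0,0]
```

```text
14.6 [558.93  10.12 203.41] [-0.59 -0.16 -3.15] 23.475929507797602 [-3.7  22.58 87.41] 98.32322434131359 [-0.06  0.31  1.59 -0.    1.24 -1.77] [-0.03  0.02  0.01]
```

Request:
send_rows([
  [[-0.37, 1.2, 0, 0, 0.9], [-0.37, 2.25, 0.5, 0, 0.9], [-0.37, 2.25, 1.5, 0, 0.9], [-0.37, 2.25, 2.5, 0, 0.9], [-0.37, 2.25, 2.8, 0, 0.9], [-0.37, 2.25, 2.8, 0, 0.9], [-0.37, 2.25, 2.8, 0, 0.9], [-0.37, 2.25, 2.8, 0, 0.9]],
])

```text
clock: 15.4
tcp_pos: [559.7, 33.7, 175.9]
orientation: [0.0, -0.073, 0.997, -0.0]
contact_force: [0.6, -0.4, -4.1]
gripper_width: 23.0
gripper_force: 79.9
```

```bash
python3 st.py [559.3,33,116] [0,0,0]; python3 - <<'E'
from h import *
s=status.observe();im=read_camera("wrist");np.save("w6.npy",s)
cv2.imwrite("pics/w6.png",cv2.resize(im[180:400,210:430],(660,660)[:1]+(600,)) if 0 else cv2.resize(im[180:380,216:416],(600,600),interpolation=cv2.INTER_CUBIC))
E
```

```text
15.45 [559.75  33.69 176.  ] [-0.35  0.41 -3.53] 23.345903220111314 [ 0.6 -0.6 60. ] 98.39272163538278 [-0.02  0.34  1.63 -0.    1.17 -1.73] [-0.01 -0.   -0.05]
```

View pics/w6.png

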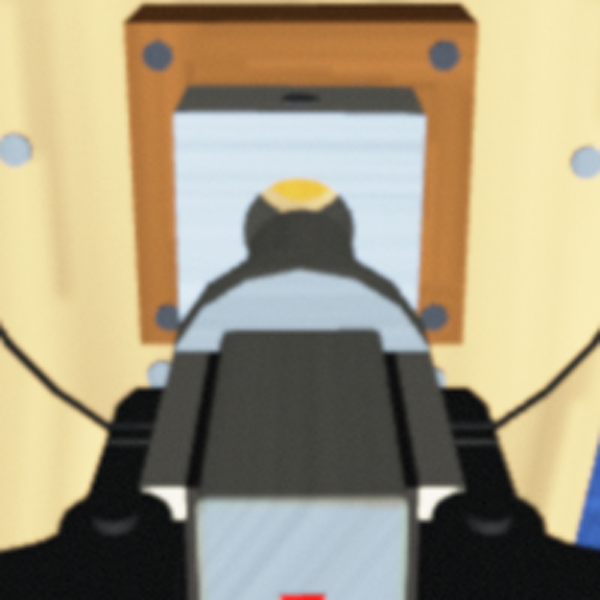

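The spindle hangs centred over the bore: collar and tenon are at u≈301, bore at u≈299 in the crop. Descend with the small correction.

Request:
send_rows([
  [[0.06, -0.06, 0, 0, 0.9], [0.06, -0.06, 0.5, 0, 0.9], [0.06, -0.06, 1, 0, 0.9], [0.06, -0.06, 1.5, 0, 0.9], [0.06, -0.06, 1.8, 0, 0.9], [0.06, -0.06, 1.8, 0, 0.9], [0.06, -0.06, 1.8, 0, 0.9]],
])

```text
clock: 16.2
tcp_pos: [558.8, 33.2, 157.4]
orientation: [-0.0, -0.073, 0.997, -0.0]
contact_force: [-0.2, -0.4, -3.6]
gripper_width: 23.1
gripper_force: 79.9
```

```bash
python3 st.py [559.3,33,116] [0,0,0]
```

```text
16.25 [558.96  33.18 157.61] [ 0.11 -0.62 -3.57] 23.235730372912467 [-0.31 -0.22 41.61] 98.4106578720132 [-0.02  0.36  1.65 -0.    1.13 -1.73] [ 0.01  0.02 -0.02]
```

Request:
send_rows([
  [[0, 0, 0.4, 0, 0.9], [0, 0, 0.8, 0, 0.9], [0, 0, 1, 0, 0.9], [0, 0, 1.2, 0, 0.9], [0, 0, 1.4, 0, 0.9], [0, 0, 1.5, 0, 0.9], [0, 0, 1.5, 0, 0.9]],
])

```text
clock: 16.95
tcp_pos: [558.7, 33.2, 142.4]
orientation: [-0.0, -0.073, 0.997, 0.0]
contact_force: [-0.3, -0.8, -3.4]
gripper_width: 22.9
gripper_force: 79.9
```

```bash
python3 st.py [559.3,33,116] [0,0,0]
```

```text
17.0 [558.81  33.16 142.53] [ 0.15  0.38 -4.15] 23.539571119278218 [-0.46 -0.23 26.53] 98.40676924943239 [-0.02  0.38  1.67  0.    1.1  -1.73] [ 0.02 -0.01 -0.01]
```

Request:
send_rows([
  [[0, 0, 0.4, 0, 0.9], [0, 0, 0.8, 0, 0.9], [0, 0, 1.2, 0, 0.9], [0, 0, 1.6, 0, 0.9], [0, 0, 2, 0, 0.9], [0, 0, 2, 0, 0.9], [0, 0, 2, 0, 0.9]],
])

```text
clock: 17.7
tcp_pos: [558.8, 33.1, 122.4]
orientation: [-0.0, -0.073, 0.997, 0.0]
contact_force: [0.4, 0.0, -3.6]
gripper_width: 23.4
gripper_force: 79.9
```

```bash
python3 st.py [559.3,33,116] [0,0,0]
```

```text
17.75 [558.93  33.18 122.57] [-0.38 -0.38 -2.39] 23.33162233533735 [-0.34 -0.23  6.57] 98.41088193264001 [-0.02  0.4   1.69 -0.    1.05 -1.73] [0.04 0.02 0.03]
```

Request:
send_rows([
  [[0, 0, 0.1, 0, 0.9], [0, 0, 0.3, 0, 0.9], [0, 0, 0.5, 0, 0.9], [0, 0, 0.6, 0, 0.9], [0, 0, 0.7, 0, 0.9], [0, 0, 0.8, 0, 0.9], [0, 0, 0.9, 0, 0.9], [0, 0, 0.9, 0, 0.9]],
], force=110)

```text
clock: 18.55
tcp_pos: [559.4, 33.2, 115.7]
orientation: [0.001, -0.073, 0.997, -0.0]
contact_force: [-3.8, 0.6, 13.3]
gripper_width: 22.9
gripper_force: 110.8
```

```bash
python3 st.py [559.3,33,116] [0,0,0]
```

```text
18.6 [559.44  33.17 115.69] [-3.39  0.06 12.96] 22.71618156710607 [ 0.16 -0.14 -0.31] 98.41410318607527 [-0.02  0.41  1.7  -0.    1.03 -1.73] [0.07 0.74 0.01]
```

Request:
send_rows([
  [[0, 0, 0.1, 0, 0.9], [0, 0, 0.2, 0, 0.9], [0, 0, 0.2, 0, 0.9], [0, 0, 0.2, 0, 0.9], [0, 0, 0.2, 0, 0.9], [0, 0, 0.2, 0, 0.9]],
])

```text
clock: 19.2
tcp_pos: [559.5, 33.2, 115.6]
orientation: [0.002, -0.073, 0.997, -0.0]
contact_force: [-6.7, -0.5, 26.2]
gripper_width: 22.7
gripper_force: 112.5
```

```bash
python3 st.py [559.3,33,116] [0,0,0]; python3 - <<'E'
from h import *
im=read_camera("wrist");sd=read_camera("side")
A=cv2.resize(im[180:380,216:416],(500,500),interpolation=cv2.INTER_CUBIC)
B=cv2.resize(sd[220:300,260:308+0],(300,500),interpolation=cv2.INTER_CUBIC)
cv2.imwrite("pics/w7.png",np.hstack([A,B]))
E
```

```text
19.25 [559.48  33.17 115.6 ] [-7.47 -0.5  25.55] 22.64026643981083 [ 0.2  -0.14 -0.4 ] 98.4123402024556 [-0.02  0.41  1.7  -0.    1.03 -1.73] [0.1  1.41 0.01]
```

View pics/w7.png

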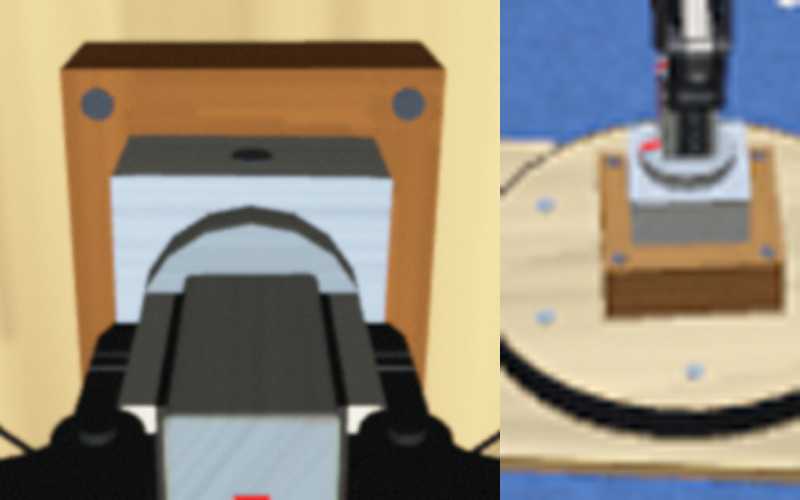

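The pictures show the collar flat on the insert and the insert on the boss. It is at a hard stop: 13 N more push moved it only 0.1 mm. Handing in.

```bash
python3 -c "
from workcell import order
print(order.hand_in())"
```

```text
the job is handed in; nothing more can be done
None
```

I plugged the hub insert home and released it, then slid the spindle in with its key in the keyway, already lined up so no turning was needed; the arm is still gripping it, collar on the insert, pressed down with about 26 N, and I handed the job in at about 19 s.

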